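# Fold up the wiped exam instruments and put the drawer away

### The job

The wiped exam instruments go back into their drawer: fold the ruler and the compasses fully shut and close the pencil box's lid, and lay them flat in the open drawer, the box right way up in the wide middle compartment, the ruler in one side compartment and the compasses in the other, whichever you like. When all three are in, push the drawer home until its catch pulls it fully shut, and let go. Leave the bottles, the cup of pens and the eraser standing where they are.

Things in the scene. Friction and masses are not known exactly. Their poses are not given: they have to be found in the camera images.
- ruler_hinge (a point): White plastic folding ruler with a metal joint, 60 g, flat on the table: two legs (each 125 x 12 mm, 10 mm thick) on a pivot with upright axis; this point is on that axis, half-way up. The fixed leg runs along this point's +x, on the -y side of that line; shut, the other lies beside it on the +y side: 24 mm wide, centred on the line, 137 mm long with the round joint (radius 12 mm)
- ruler_tip (a point): end of the ruler's fixed leg, half-way up (5 mm): 125 mm from ruler_hinge along its +x and 4 mm to its -y side; same axes
- ruler_leg (a joint): opening of the ruler, rad: 0 = folded shut (a stop), growing as the second leg swings to the +y side (counter-clockwise from above). Friction keeps it where it is left; it yields to under 1 N at the leg's end. Squeezing both legs together from outside shuts it
- compass_hinge (a point): Pair of bare-metal drawing compasses, 60 g, flat on the table: two legs on a pivot with upright axis; this point is on that axis, 5 mm above the underside. The fixed leg runs along this point's +x, on its -y side; shut, the other lies beside it on the +y side, the pair 16 mm wide, centred on that line. Legs 8 mm wide, 10 mm thick for 78 mm, then thinner; head of radius 10.5, height 11 mm
- compass_tip (a point): needle point of the compasses' fixed leg, 5 mm up: 118 mm from compass_hinge along its +x, 4 mm to its -y side; same axes. The moving leg ends in a lead and has a clamp screw on its outer side, 92 mm from the pivot, that stands 13 mm off the centre line
- compass_leg (a joint): opening of the compasses, rad: 0 = folded shut (a stop), growing as the second leg swings to the +y side (counter-clockwise from above). Friction keeps it where it is left; it yields to under 1 N at the leg's end. Squeezing both legs together from outside shuts it
- tin_mid (a point): Hinged metal pencil box, 150 mm long (its x), 42 mm wide (its y), 26 mm high when shut (20 mm tray, 6 mm lid), 180 g with its pencils; this point is the centre of the shut box, 13 mm above its underside. The lid hinges along the long edge on the +y side, 21 mm from this point and 7 mm above it; the lid reaches 42 mm from its hinge
- tin_lid (a joint): opening of the pencil box's lid, rad: 0 = shut flat, 1.57 = upright, 2.0 = leaning back away from the box (a stop). A light hinge: it stays where it is while steep; pushed over from behind to below about 0.9 rad it falls shut by itself
- drawer (a joint): opening of the drawer, m: 0 = fully home, 0.195 = its stop. It slides with about 1 N of friction; a sprung roller catch resists with another 3 N or so from 13 mm on, gives at 6 mm and then draws the drawer to 0
- drawer_handle (a point): middle of the drawer's bow handle, a horizontal round bar 8 mm thick, 90 mm long along y, 42 mm above the table, 22 mm before the drawer front (68 mm high, 12 mm thick). +x points into the unit, the way the drawer shuts. The low grey unit is 272 mm wide, 84 mm high; a carton of masks stands on it, 120 mm behind its front face
- bay_mid (a point): centre of the floor of the drawer's wide middle compartment, 14 mm above the table, 134 mm behind the handle; x points into the unit, y to the left. Compartments are 200 mm long along x (those parts beyond the unit's front face are under its top, 58 mm above the floor); the middle one is 90 mm wide. Partitions 4 mm thick, 12 mm high; drawer side walls 40 mm high above the floor
- bay_left (a point): centre of the floor of the left compartment, 72 mm wide, 85 mm to the left (+y) of bay_mid; same axes
- bay_right (a point): centre of the floor of the right compartment, 72 mm wide, 85 mm to the right (-y) of bay_mid; same axes
- cup: Bystander: dark cup with pens, 78 mm across, 110 mm high, pens up to 170 mm; origin: centre of its foot
- spray_a: Bystander: white spray bottle, 86 mm across, 260 mm high, on the right; origin: centre of its foot
- spray_b: Bystander: red spray bottle, 76 mm across, 270 mm high, on the left; origin: centre of its foot
- gel: Bystander: small white gel bottle with a pump, 48 mm across, 125 mm high; origin: centre of its foot
- eraser: Bystander: board eraser, 110 x 50 x 32 mm; origin: centre of its underside
There are look-alikes about, which are no part of the job. Leave any orange or purple look-alike of the part that bears ruler_hinge alone.

How it is judged (in metres and radians):
On the way:
1. the ruler, the compasses and the pencil box all lie shut in their compartments of the drawer ((((y of ruler_hinge in the frame of bay_mid between 0.047 and 0.123 m and x of ruler_hinge in the frame of bay_mid between -0.1 and 0.1 m and z of ruler_hinge in the frame of bay_mid between -0.002 and 0.012 m and y of ruler_tip in the frame of bay_mid between 0.047 and 0.123 m and x of ruler_tip in the frame of bay_mid between -0.1 and 0.1 m and z of ruler_tip in the frame of bay_mid between -0.002 and 0.012 m) and (y of compass_hinge in the frame of bay_mid between -0.123 and -0.047 m and x of compass_hinge in the frame of bay_mid between -0.1 and 0.1 m and z of compass_hinge in the frame of bay_mid between -0.002 and 0.012 m and y of compass_tip in the frame of bay_mid between -0.123 and -0.047 m and x of compass_tip in the frame of bay_mid between -0.1 and 0.1 m and z of compass_tip in the frame of bay_mid between -0.002 and 0.012 m)) or ((y of ruler_hinge in the frame of bay_mid between -0.123 and -0.047 m and x of ruler_hinge in the frame of bay_mid between -0.1 and 0.1 m and z of ruler_hinge in the frame of bay_mid between -0.002 and 0.012 m and y of ruler_tip in the frame of bay_mid between -0.123 and -0.047 m and x of ruler_tip in the frame of bay_mid between -0.1 and 0.1 m and z of ruler_tip in the frame of bay_mid between -0.002 and 0.012 m) and (y of compass_hinge in the frame of bay_mid between 0.047 and 0.123 m and x of compass_hinge in the frame of bay_mid between -0.1 and 0.1 m and z of compass_hinge in the frame of bay_mid between -0.002 and 0.012 m and y of compass_tip in the frame of bay_mid between 0.047 and 0.123 m and x of compass_tip in the frame of bay_mid between -0.1 and 0.1 m and z of compass_tip in the frame of bay_mid between -0.002 and 0.012 m))) and y of tin_mid in the frame of bay_mid between -0.028 and 0.028 m and x of tin_mid in the frame of bay_mid between -0.1 and 0.1 m and z of tin_mid in the frame of bay_mid between 0.006 and 0.02 m and angle between tin_mid's own z axis and vertical below 0.12 rad and value of joint each of ruler_leg, compass_leg below 0.06 rad and value of joint tin_lid below 0.08 rad), for 0.2 s.
At the end, for the whole second after the job is handed in: Ruler and compasses folded (within 0.06 rad) and flat in different side compartments, pencil box shut (lid within 0.08 rad), upright and flat in the middle compartment, drawer fully home (within 3 mm) (all of step 1 and value of joint drawer below 0.003 m); the robot touches nothing.
It fails at once if a spray bottle is shoved more than 30 mm or tipped over (distance of any of spray_a, spray_b from where it was at the start of the episode above 0.03 m or angle between any of spray_a, spray_b's own z axis and vertical above 0.4 rad).
It fails at once if the cup of pens is shoved more than 30 mm or tipped over (distance of cup from where it was at the start of the episode above 0.03 m or angle between cup's own z axis and vertical above 0.4 rad).
It fails at once if the gel bottle or the board eraser is shoved more than 30 mm or tipped over (distance of any of gel, eraser from where it was at the start of the episode above 0.03 m or angle between any of gel, eraser's own z axis and vertical above 0.4 rad).
It also fails if it takes over 72 s, if anything falls off the work surface, if the arm or the gripper's body presses on something with over 40 N, if the wrist force passes 120 N, or if a joint passes its speed limit or range.

### The arm

A 6-joint arm with a two-finger parallel gripper is mounted at the origin on the work surface. World frame = base frame: x ahead of the robot, y to its left, z up, the work surface at z = 0. Lengths are in mm, angles in rad, forces in N, time in s.
With the tool pointing down it reaches from about 300 to 825 mm from the base axis. Payload 5.4 kg.
Tool frame: the origin (TCP) lies between the finger pads; the fingertips stand 17 mm ahead of it and the grasp point (between the pads) lies 2 mm behind it; z points along the fingers, y is the direction in which the jaws open and shut (so a half turn about z gives the same grasp; the last joint's range is limited). The gripper opens to 92 mm and grips with 3 to 60 N. Pads are 20 mm wide; open, the fingers measure 128 mm over their backs; the gripper's body (75 mm by 189 mm) begins 69 mm behind the grasp point.
Start: joints at [1.054, 0.158, 1.597, -0, 1.386, -0.21], TCP at [173.665, 548.13, 231.601] pointing down, gripper open.
Joint ranges: [-2.91, 2.91], [-0.94, 2.29], [0.18, 2.7], [-1.29, 4.43], [0.17, 2.64], [-3, 3]. Speed limits (rad/s): [2.57, 2.57, 3.14, 3.14, 3.14, 3.14].

### API

Orientations are given as [roll, pitch, yaw] about the fixed x, y, z axes, in that order (R = Rz(yaw) Ry(pitch) Rx(roll)).
In Python, from plant import arm, kinematics, status, eyes gives the robot as it stands. Calls block until the motion is done:
- arm.move_pose(position, orientation): joint-space move of the TCP to a pose.
- arm.line_to(position, attitude=None, max_speed=150): straight line of the TCP; attitude=None keeps the orientation; max_speed is the mean speed in mm/s.
- arm.move_j(angles): joint-space move.
- arm.command_gripper(opening, effort=None): finger opening in mm; effort is the grip in N (None keeps the last); returns when the fingers have stopped.
- arm.pause(seconds).
- kinematics.solve_ik(position, orientation): joint angles nearest the present ones, or None.
- status.observe(): the state.
- eyes.snapshot(name): name is "scene" or "top" or "wrist"; returns (picture, depth): 420x560x3 uint8, red, green, blue; 420x560 float32, mm along the optical axis (not along the pixel's ray), 0 where there is no reading.
- eyes.camera_info(name): a dict with "fx", "fy", "cx", "cy" (pixels), "rvec" (rotation vector, rad) and "tvec" (3), from world to camera coordinates, as OpenCV has them; the wrist camera has in their place "tool_from_camera" (4x4, takes a point from camera to tool coordinates, whose origin is the TCP and whose axes are the flange's). Camera axes: x right, y down, z forward; pixel columns grow to the right and rows downward; lengths in mm; the calibration is good to about 2 mm. The wrist camera is an equidistant fisheye: a pixel r from the principal point sees the ray r / f radians off the axis. A picture is of the moment at which its call begins: read the wrist's pose just before it. camera_info takes no time and is no camera call.
A pose or a line that the arm cannot do raises arm.Unreachable and nothing moves.
- arm.job_done(): hands the job in, once; it reports no verdict.
The state is a dict: "clock": time; "joint_pos": joint angles; "joint_vel": joint speeds; "joint_torque": joint torques, N m; "eef_pos": TCP position; "eef_rot": TCP orientation; "ft_force": force on the tool from outside, world axes, zero at the start; "ft_torque": the same for the moment, N m; "grip_width": finger opening in mm.
Only numpy, scipy, OpenCV 4.12 (cv2) and the standard library are available. Lean on these libraries where they do the work, as an engineer would, in place of code of your own. Each camera call takes 0.05 s, during which the arm holds its last target.

## Working session

There is one attempt and no reset: what is moved stays moved. The work goes in short steps, each a Python script; the robot and the scene stay as the last script left them, time stands still between calls to the robot, and variables do not carry over. Pictures are saved under pics/ and viewed, and the job is handed in when it is done.

```bash
ls; mkdir -p pics; python3 - <<'E'
from plant import arm, kinematics, status, eyes
import cv2
for n in ("scene","top","wrist"):
    p,d=eyes.snapshot(n); cv2.imwrite(f"pics/{n}0.png",p[:,:,::-1]); print(n,eyes.camera_info(n))
    import numpy as np; np.save(f"pics/{n}0_d.npy",d)
print(status.observe())
E
```

```text
pics
scene {'fx': 485.7098913139311, 'fy': 485.7098913139311, 'cx': 279.15251924449944, 'cy': 214.0092920936234, 'rvec': array([ 2.05201858,  0.9472202 , -0.44368928]), 'tvec': array([-310.73994608, -243.42636099, 1809.03524282])}
top {'fx': 528.2142105402585, 'fy': 528.2142105402585, 'cx': 283.8055185299626, 'cy': 203.9425227035396, 'rvec': array([ 2.18572165, -2.13691428,  0.14897708]), 'tvec': array([ -73.05179999,  551.06924903, 1613.2860302 ])}
wrist {'fx': 325.19226210127806, 'fy': 325.19226210127806, 'cx': 273.79082915926614, 'cy': 211.06859123162621, 'tool_from_camera': array([[-3.00271336e-04, -9.66589133e-01, -2.56330564e-01,
         7.11942443e+01],
       [ 9.99999823e-01, -1.58374710e-04, -5.74211700e-04,
         6.10769083e-02],
       [ 5.14430511e-04, -2.56330691e-01,  9.66589009e-01,
        -1.53192546e+02],
       [ 0.00000000e+00,  0.00000000e+00,  0.00000000e+00,
         1.00000000e+00]])}
{'clock': 0.15, 'joint_pos': array([ 1.05385545e+00,  1.58899057e-01,  1.59790223e+00,  4.67833235e-06,
        1.38620683e+00, -2.10091739e-01]), 'joint_vel': array([-0.00142476, -0.001472  , -0.00254967, -0.00066689, -0.00051555,
       -0.00134706]), 'joint_torque': array([ 6.07191780e-06, -3.85916698e+01, -3.22432959e+01,  7.00187101e-02,
        3.51305050e-02, -9.03371756e-05]), 'eef_pos': array([173.47143828, 547.74098205, 230.8684277 ]), 'eef_rot': array([-3.14020927e+00, -2.99690392e-04,  2.83474245e+00]), 'ft_force': array([ 0.15740059, -0.24174951, -0.33705414]), 'ft_torque': array([ 0.02403915,  0.00545856, -0.01831882]), 'grip_width': 92.08853180089332}
```

View pics/scene0.png

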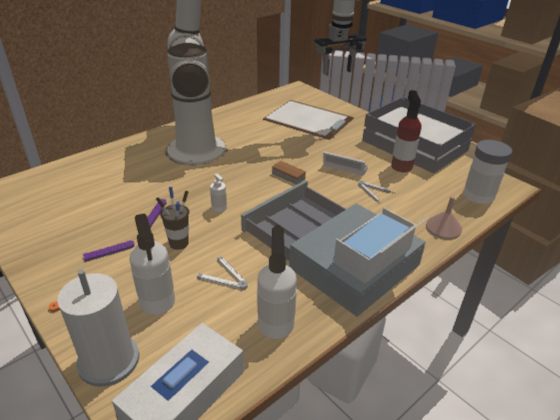

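View pics/top0.png

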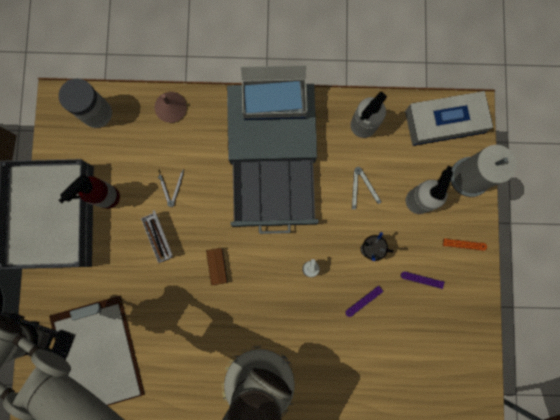

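View pics/wrist0.png

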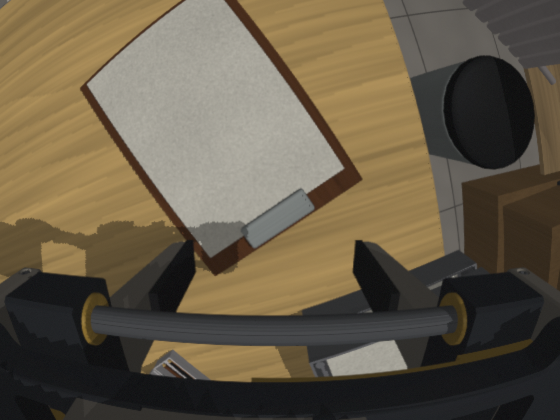

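```bash
cat > h.py <<'E'
import numpy as np, cv2
from scipy.spatial.transform import Rotation as Rn
from plant import arm, kinematics, status, eyes
def ray(n,u,v,T=None):
    c=eyes.camera_info(n)
    if n=="wrist":
        x=(u-c["cx"])/c["fx"];y=(v-c["cy"])/c["fy"];r=np.hypot(x,y)
        d=np.array([np.sin(r)*x/r,np.sin(r)*y/r,np.cos(r)]) if r>1e-9 else np.array([0,0,1.])
        M=T@c["tool_from_camera"]; return M[:3,3],M[:3,:3]@d
    R=Rn.from_rotvec(c["rvec"]).as_matrix()
    d=R.T@np.array([(u-c["cx"])/c["fx"],(v-c["cy"])/c["fy"],1]); o=-R.T@c["tvec"]
    return o,d
def on(n,u,v,z,T=None):
    o,d=ray(n,u,v,T); return o+d*(z-o[2])/d[2]
def proj(n,P,T=None):
    c=eyes.camera_info(n); P=np.asarray(P,float)
    if n=="wrist":
        M=np.linalg.inv(T@c["tool_from_camera"]); q=M[:3,:3]@P+M[:3,3]
        th=np.arctan2(np.hypot(q[0],q[1]),q[2]); k=th/np.hypot(q[0],q[1])
        return np.array([c["cx"]+c["fx"]*k*q[0],c["cy"]+c["fy"]*k*q[1]])
    q=Rn.from_rotvec(c["rvec"]).as_matrix()@P+c["tvec"]
    return np.array([c["cx"]+c["fx"]*q[0]/q[2],c["cy"]+c["fy"]*q[1]/q[2]])
def pose():
    s=status.observe(); T=np.eye(4); T[:3,:3]=Rn.from_euler("xyz",s["eef_rot"]).as_matrix(); T[:3,3]=s["eef_pos"]; return T
def snap(n,name):
    T=pose(); p,d=eyes.snapshot(n); cv2.imwrite(f"pics/{name}.png",p[:,:,::-1]); np.savez(f"pics/{name}.npz",p=p,d=d,T=T); return p,d,T
def ortho(name,x0,x1,y0,y1,z,mmpp,out):
    """rectified wrist view onto plane z; image up=+x, left=+y"""
    f=np.load(f"pics/{name}.npz"); p=f["p"];T=f["T"]
    W=int((y1-y0)/mmpp);H=int((x1-x0)/mmpp)
    ys=y1-np.arange(W)*mmpp; xs=x1-np.arange(H)*mmpp
    c=eyes.camera_info("wrist"); M=np.linalg.inv(T@c["tool_from_camera"])
    X,Y=np.meshgrid(xs,ys,indexing="ij"); P=np.stack([X,Y,np.full_like(X,z)],-1)@M[:3,:3].T+M[:3,3]
    rr=np.hypot(P[...,0],P[...,1]); k=np.arctan2(rr,P[...,2])/rr
    mx=(c["cx"]+c["fx"]*k*P[...,0]).astype(np.float32); my=(c["cy"]+c["fy"]*k*P[...,1]).astype(np.float32)
    im=cv2.remap(p,mx,my,cv2.INTER_LINEAR)
    if out: cv2.imwrite(f"pics/{out}.png",im[:,:,::-1])
    return im
E
python3 - <<'E'
from h import *
p=cv2.imread("pics/top0.png")
a=cv2.resize(p[150:280,130:330],None,fx=4,fy=4,interpolation=cv2.INTER_CUBIC);cv2.imwrite("pics/ta.png",a)
a=cv2.resize(p[150:280,300:500],None,fx=4,fy=4,interpolation=cv2.INTER_CUBIC);cv2.imwrite("pics/tb.png",a)
for n,u,v,z in [("L",172,188,5),("Rr",365,187,5),("tin",157,238,13),("handle",276,230,42),("drawer",275,190,14),("eraser",217,266,30),("gel",311,268,100),("cup",375,246,100),("redbase",105,195,0),("sprayR",415,205,0)]:
    print(n,on("top",u,v,z).round())
E
```

```text
L [599. 296.   5.]
Rr [ 617. -319.    5.]
tin [439. 333.  13.]
handle [470. -38.  42.]
drawer [599. -32.  14.]
eraser [356. 141.  30.]
gel [ 356. -144.  100.]
cup [ 425. -334.  100.]
redbase [572. 508.   0.]
sprayR [ 563. -480.    0.]
```

View pics/ta.png

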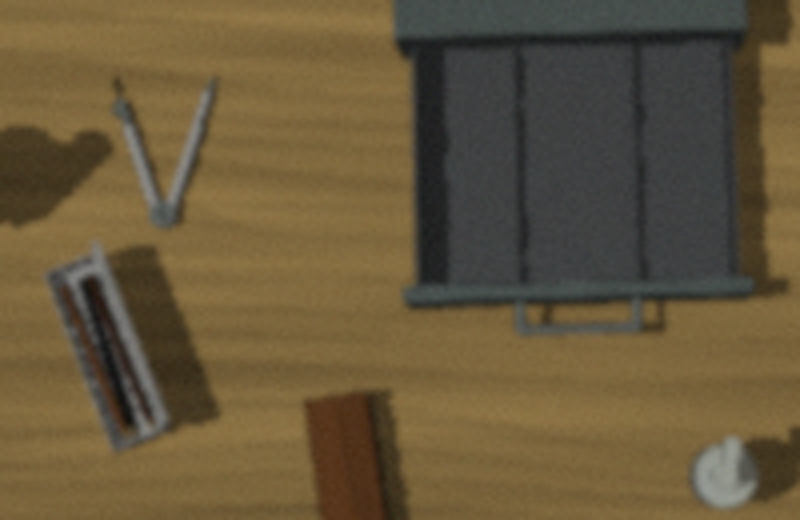

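View pics/tb.png

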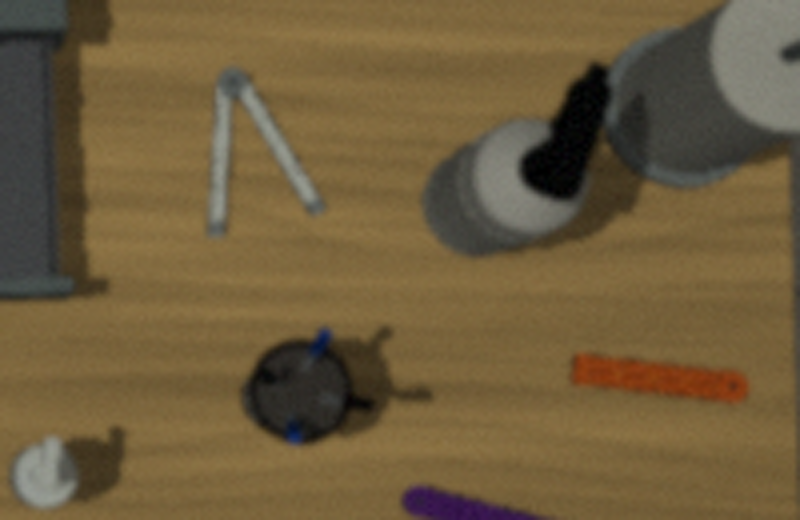

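```bash
python3 - <<'E'
from h import *
for pos,yaw in [((420,320,330),0),((600,320,20),0.2),((600,-319,20),0.2),((600,-319,20),-0.2),((600,50,35),0),((655,-38,50),0)]:
    print(pos,yaw,kinematics.solve_ik(pos,(np.pi,0,yaw)))
arm.move_pose((420,320,330),(np.pi,0,0)); print(status.observe()["clock"])
snap("wrist","w1"); print(status.observe()["clock"])
E
```

```text
(420, 320, 330) 0 [ 4.22001688e-01 -1.24380119e-02  1.58491462e+00 -4.44089210e-16
  1.56911605e+00  1.99279801e+00]
(600, 320, 20) 0.2 [ 3.12707123e-01  6.41771399e-01  1.40869168e+00 -4.44089210e-16
  1.09112957e+00  1.68350345e+00]
(600, -319, 20) 0.2 [-6.66032955e-01  6.40727776e-01  1.41028457e+00 -4.44089210e-16
  1.09058031e+00  7.04763372e-01]
(600, -319, 20) -0.2 [-6.66032955e-01  6.40727776e-01  1.41028457e+00 -4.44089210e-16
  1.09058031e+00  1.10476337e+00]
(600, 50, 35) 0 [-1.17342157e-01  4.49392889e-01  1.65552003e+00 -4.44089210e-16
  1.03667973e+00  1.45345417e+00]
(655, -38, 50) 0 [-2.41729229e-01  5.46979510e-01  1.48188826e+00 -4.44089210e-16
  1.11272488e+00  1.32906710e+00]
2.05
2.1
```

View pics/w1.png

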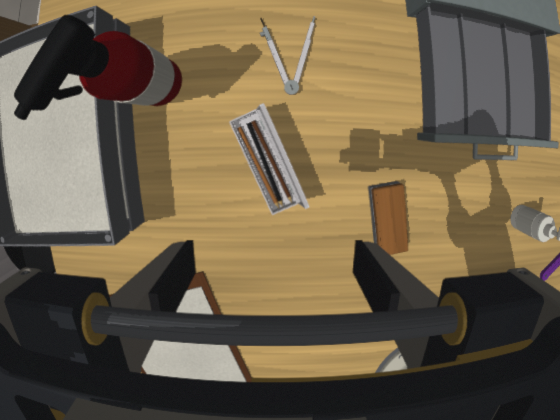

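```bash
python3 - <<'E'
from h import *
im=ortho("w1",540,720,230,370,8,0.3,None); cv2.imwrite("pics/c1.png",im[:,:,::-1])
im=ortho("w1",380,580,240,400,20,0.3,None); cv2.imwrite("pics/t1.png",im[:,:,::-1])
E
```

```text
(no output)
```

View pics/c1.png

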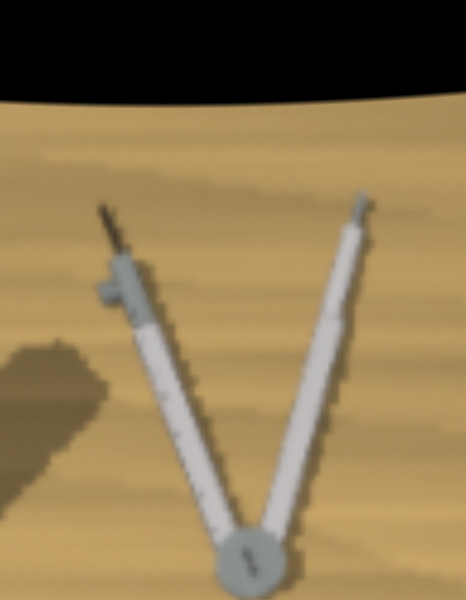

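View pics/t1.png

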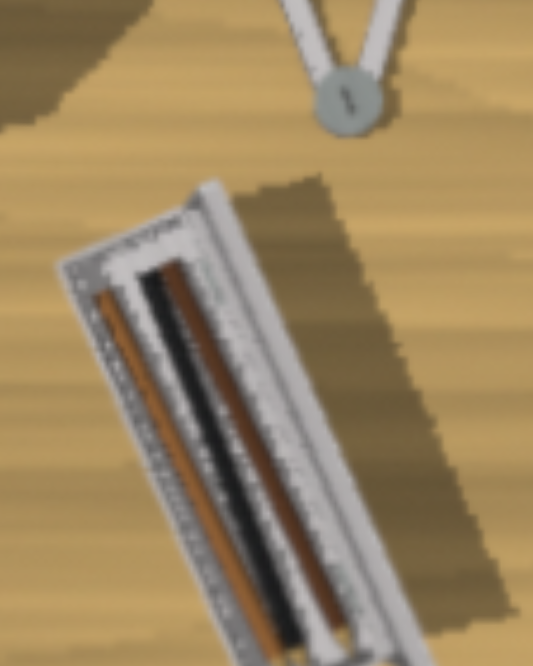

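```bash
python3 - <<'E'
from h import *
c=np.array([440.1,332.7]); ty=np.array([.401,-.916]); yaw=.413; o=(np.pi,0,yaw)
s=c+72*ty; e=c+5*ty
arm.command_gripper(0,10); print(status.observe()["clock"])
arm.move_pose((s[0],s[1],110),o); print(status.observe()["clock"])
arm.line_to((s[0],s[1],62),max_speed=150)
arm.line_to((e[0],e[1],62),max_speed=80); print(status.observe()["ft_force"],status.observe()["clock"])
arm.line_to((e[0],e[1],100),max_speed=200)
arm.command_gripper(80)
arm.move_pose((e[0]-110,e[1]-30,170),o); print(status.observe()["clock"])
snap("wrist","w2"); print(status.observe()["clock"])
ortho("w2",350,560,230,410,26,0.35,"t2")
E
```

```text
3.4417
4.3667
[-0.81274341  0.00319637 -0.4509624 ] 5.8167
7.9833
8.0333
```

View pics/w2.png

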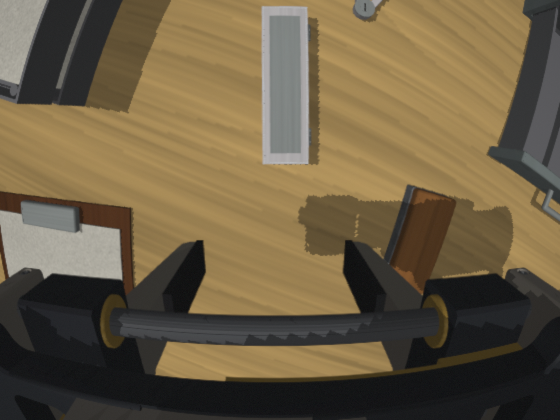

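View pics/t2.png

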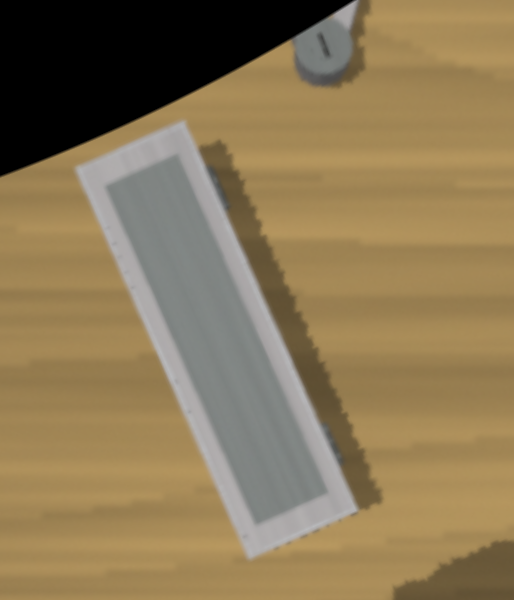

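```bash
python3 - <<'E'
from h import *
ortho("w1",430,720,-160,110,54,0.45,"d54")
ortho("w1",430,720,-160,110,26,0.45,"d26")
E
```

```text
(no output)
```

View pics/d26.png

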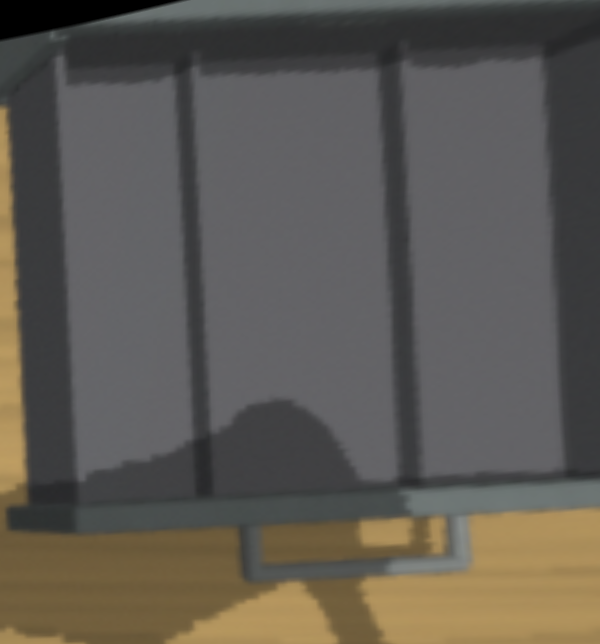

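```bash
python3 - <<'E'
from h import *
ck=lambda:status.observe()["clock"]
o=(np.pi,0,.4153)
arm.command_gripper(70,25)
arm.move_pose((441,334.2,80),o); print(ck())
arm.line_to((441,334.2,31),max_speed=120)
arm.command_gripper(30,25); s=status.observe(); print(ck(),s["grip_width"],s["eef_pos"],s["ft_force"])
arm.line_to((441,334.2,130),max_speed=200)
print(status.observe()["grip_width"],status.observe()["ft_force"])
o2=(np.pi,0,.043)
arm.move_pose((592,-29.5,130),o2); print(ck())
snap("top","top2")
arm.line_to((592,-29.5,46.5),max_speed=100); s=status.observe(); print(ck(),s["grip_width"],s["eef_pos"],s["ft_force"])
E
```

```text
9.025
10.1167 41.88862724868416 [441.26904228 334.36301177  31.42858788] [-0.68501972 -0.09046467  3.53800877]
41.673245282446814 [ 0.74142271  0.02446263 -1.85067935]
12.225
13.2583 41.72633862911553 [592.32931645 -29.58946383  46.83734878] [-0.86032268 -0.55627918 -1.29465357]
```

```bash
python3 - <<'E'
from h import *
ck=lambda:status.observe()["clock"]
arm.line_to((592,-29.5,44.8),max_speed=30); s=status.observe(); print(ck(),s["eef_pos"],s["ft_force"])
arm.command_gripper(54); 
arm.line_to((592,-29.5,100),max_speed=200)
arm.move_pose((470,60,270),(np.pi,0,.043)); print(ck())
snap("wrist","w3")
ortho("w3",430,720,-180,110,26,0.45,"d3")
E
```

```text
13.5083 [592.64502781 -29.69434239  45.45441992] [ 0.86034908 -0.5093942   0.96765366]
15.225
```

View pics/w3.png

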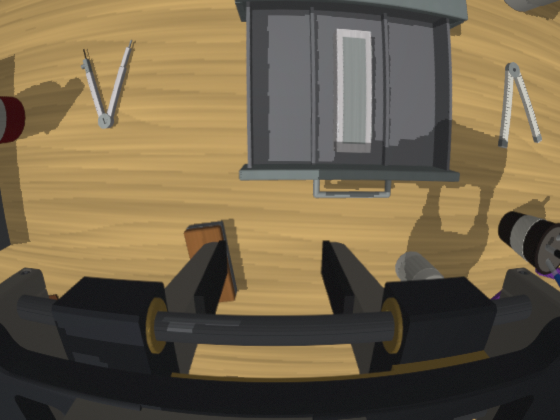

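View pics/d3.png

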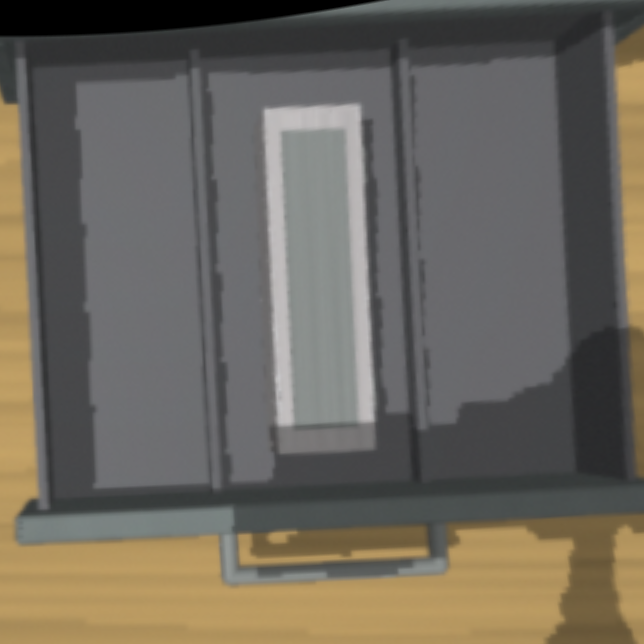

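```bash
python3 - <<'E'
from h import *
ortho("w3",520,700,220,360,8,0.3,"c3")
ortho("w3",470,690,-390,-240,8,0.3,"r3")
E
```

```text
(no output)
```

View pics/c3.png

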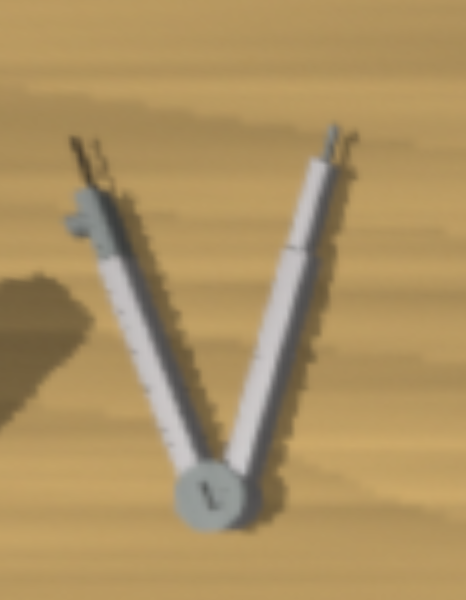

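View pics/r3.png

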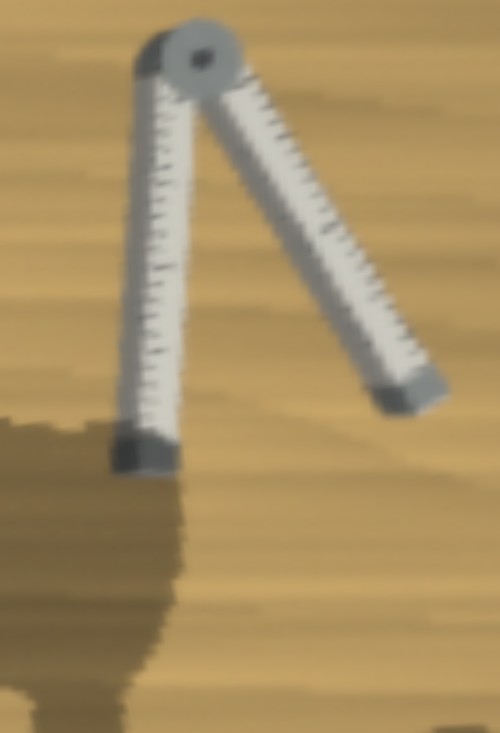

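```bash
python3 - <<'E'
from h import *
ck=lambda:status.observe()["clock"]
o=(np.pi,0,.047); g=(606.3,297.9)
arm.command_gripper(85,12)
arm.move_pose((*g,70),o); print(ck())
arm.line_to((*g,20),max_speed=120); print(status.observe()["ft_force"])
arm.command_gripper(5,12); s=status.observe(); print(ck(),s["grip_width"],s["eef_pos"],s["ft_force"])
arm.pause(0.1); print(status.observe()["grip_width"])
arm.line_to((*g,130),max_speed=200); s=status.observe()
print(ck(),s["grip_width"],s["ft_force"])
E
```

```text
17.175
[-0.17911429  0.58184164  0.46078086]
18.7917 15.206011793185215 [606.32305567 297.87961372  20.01803379] [-0.47814919  0.46074148  0.28080767]
15.429021423135445
19.5917 14.849303001504024 [ 0.20879571  0.71185352 -1.66309279]
```

```bash
python3 - <<'E'
from h import *
ck=lambda:status.observe()["clock"]
arm.move_pose((594,56,110),(np.pi,0,.046)); print(ck())
snap("wrist","w4"); snap("top","top4")
p=cv2.imread("pics/top4.png");cv2.imwrite("pics/top4z.png",cv2.resize(p[130:290,180:380],None,fx=4,fy=4,interpolation=cv2.INTER_CUBIC))
E
```

```text
20.55
```

View pics/w4.png

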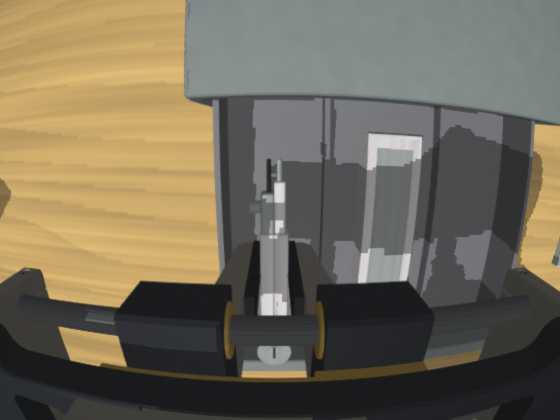

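```bash
python3 - <<'E'
from h import *
ck=lambda:status.observe()["clock"]
arm.line_to((594,56,38),max_speed=120); print(status.observe()["ft_force"])
arm.line_to((594,56,34),max_speed=40); s=status.observe(); print(ck(),s["eef_pos"],s["ft_force"])
arm.command_gripper(26); s=status.observe(); print(s["grip_width"],s["ft_force"])
arm.line_to((594,56,110),max_speed=200)
arm.move_pose((500,-240,250),(np.pi,0,0)); print(ck())
snap("wrist","w5")
ortho("w5",450,720,-400,-220,10,0.4,"r5")
ortho("w5",430,720,-180,110,26,0.45,"d5")
E
```

```text
[ 0.43874324  0.27862626 -0.05367467]
21.65 [594.31331118  55.95369073  34.43200515] [ 0.79682462  0.94141873 -0.4522089 ]
26.014893889372523 [-0.32214367 -0.26663827  0.28062213]
23.8333
```

View pics/w5.png

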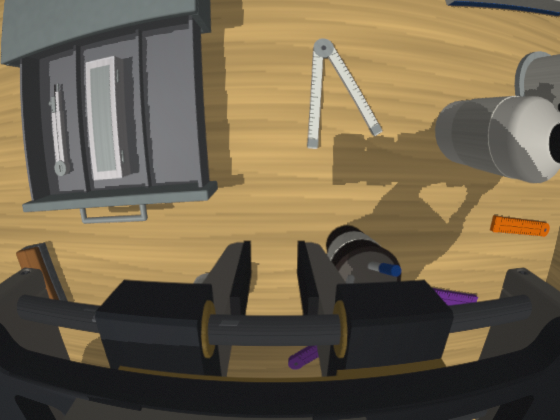

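View pics/r5.png

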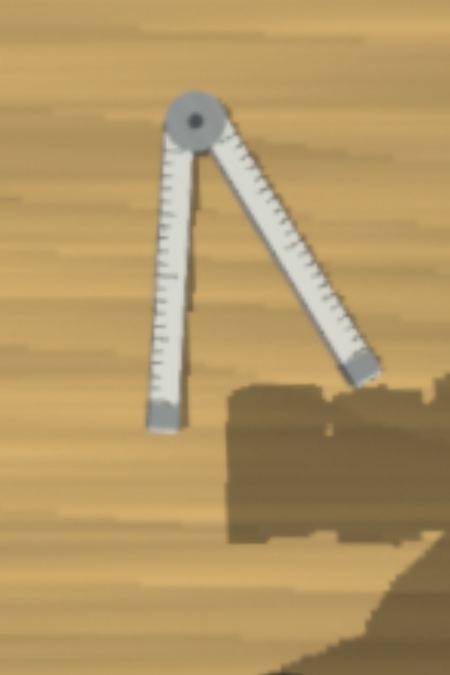

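View pics/d5.png

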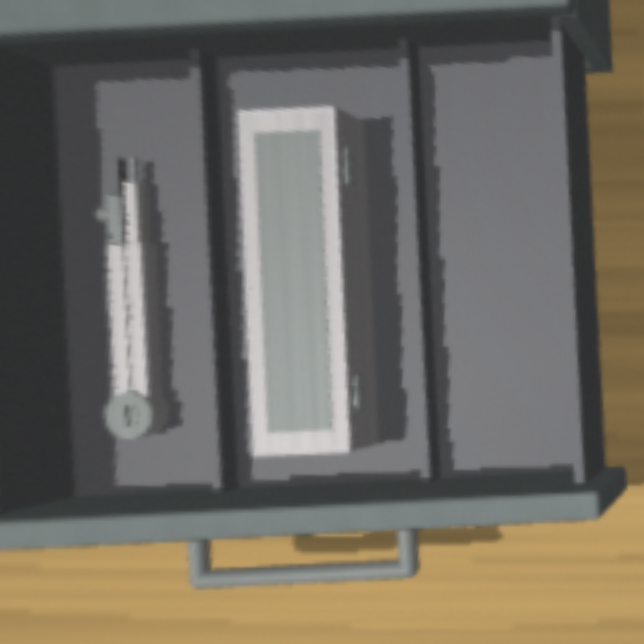

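```bash
python3 - <<'E'
from h import *
f=np.load("pics/w5.npz");T=f["T"]
for z in (0,60,100,150): print(z,on("wrist",436,133,z,T).round(), on("wrist",500,165,z,T).round())
print(T[:3,3], (T@eyes.camera_info("wrist")["tool_from_camera"])[:3,3])
E
```

```text
0 [ 574. -455.    0.] [ 537. -574.    0.]
60 [ 574. -423.   60.] [ 542. -524.   60.]
100 [ 573. -401.  100.] [ 546. -490.  100.]
150 [ 573. -374.  150.] [ 550. -449.  150.]
[ 500.01909699 -238.90641518  248.88055947] [ 572.75574252 -239.21512245  401.97908622]
```

```bash
python3 - <<'E'
from h import *
ck=lambda:status.observe()["clock"]
o=(np.pi,0,.244); g=(613.4,-312.5)
arm.command_gripper(90,12)
arm.move_pose((*g,70),o); print(ck())
arm.line_to((*g,20),max_speed=120); print(status.observe()["ft_force"])
arm.command_gripper(10,12); arm.pause(0.1); s=status.observe(); print(ck(),s["grip_width"],s["eef_pos"],s["ft_force"])
arm.line_to((*g,130),max_speed=200); s=status.observe()
print(ck(),s["grip_width"],s["ft_force"])
arm.move_pose((590,-114.8,110),(np.pi,0,.046)); print(ck())
snap("wrist","w6")
E
```

```text
25.8167
[-0.60430035 -0.9251455   0.30571187]
27.5 23.441330253236345 [ 613.39751583 -312.49266642   19.99082236] [-0.2806218   0.18052409  0.03927698]
28.2 23.3691669531819 [-0.0063291  -0.78116289 -1.17480722]
29.0167
```

View pics/w6.png

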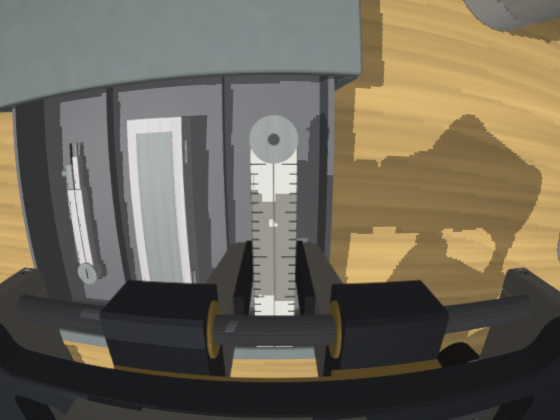

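```bash
python3 - <<'E'
from h import *
ck=lambda:status.observe()["clock"]
arm.line_to((590,-114.8,42),max_speed=120); print(status.observe()["ft_force"])
arm.line_to((590,-114.8,34),max_speed=40); s=status.observe(); print(ck(),s["eef_pos"],s["ft_force"])
arm.command_gripper(30); s=status.observe(); print(s["grip_width"],s["ft_force"])
arm.line_to((590,-114.8,110),max_speed=150)
arm.move_pose((440,-35,200),(np.pi,0,.046)); print(ck())
snap("wrist","w7")
ortho("w7",430,720,-180,110,26,0.45,"d7")
E
```

```text
[ 0.2778344  -0.00755844 -0.68827268]
30.1333 [ 590.05336102 -114.78100495   34.1177992 ] [ 0.79687493  0.55530933 -0.1980797 ]
29.857586875607623 [ 0.24114256 -0.03278683  0.24066661]
31.8917
```

View pics/w7.png

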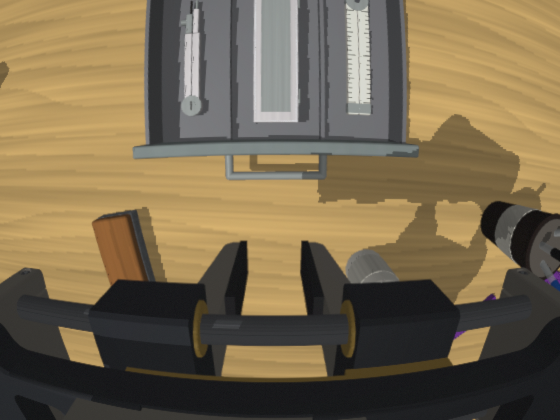

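View pics/d7.png

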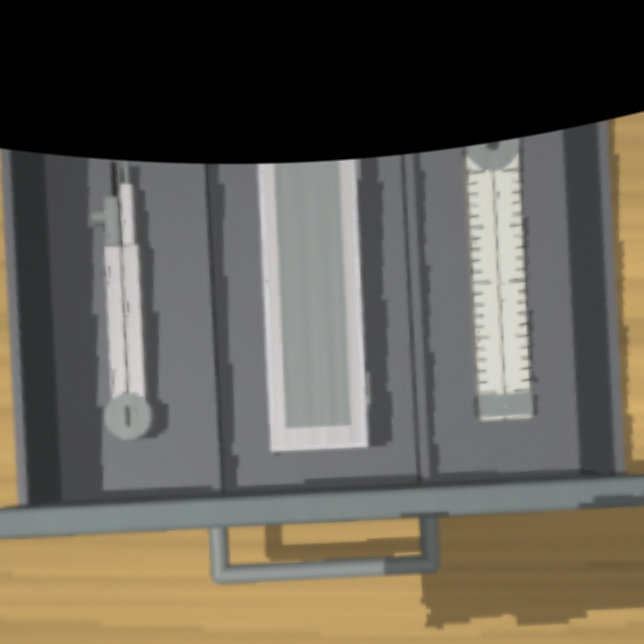

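```bash
python3 - <<'E'
from h import *
ck=lambda:status.observe()["clock"]
F=lambda:status.observe()["ft_force"].round(2)
a=np.array([np.cos(.046),np.sin(.046)]); h=np.array([463.5,-36.])
P=lambda d:(*(h+a*d),47.)   # TCP at axial offset d from handle centre
o=(np.pi,0,.046)
arm.command_gripper(0,10)
p=P(-24); arm.move_pose((p[0],p[1],120),o); arm.line_to(p,max_speed=120); print(ck(),F())
arm.line_to(P(-8),max_speed=30); print(ck(),F())
arm.line_to(P(160),max_speed=70); print(ck(),F())
for d in range(163,186,2):
    arm.line_to(P(d),max_speed=30); f=F(); print(d,round(ck(),2),f)
    if abs(f[0])>25: break
snap("wrist","w8"); snap("scene","s8")
E
```

```text
33.6917 [ 0.51  0.2  -0.24]
34.375 [-0.45 -0.19 -0.46]
36.925 [-1.57  0.34 -0.89]
163 37.17 [ 0.23  0.4  -0.53]
165 37.42 [-6.32 -0.51  4.42]
167 37.67 [-8.38 -0.92  5.69]
169 37.92 [-8.02 -0.84  5.92]
171 38.17 [-6.06 -0.34  3.55]
173 38.42 [-3.19  0.23  1.93]
175 38.67 [-1.14 -0.86 -0.19]
177 38.92 [-2.85  0.21  3.02]
179 39.17 [-10.58  -0.63   7.83]
181 39.42 [-15.86  -1.11  12.5 ]
183 39.67 [-23.    -2.28  18.22]
185 39.92 [-29.93  -2.3   22.68]
```

View pics/w8.png

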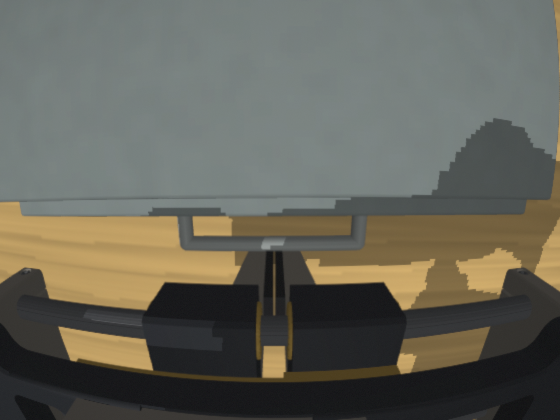

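View pics/s8.png

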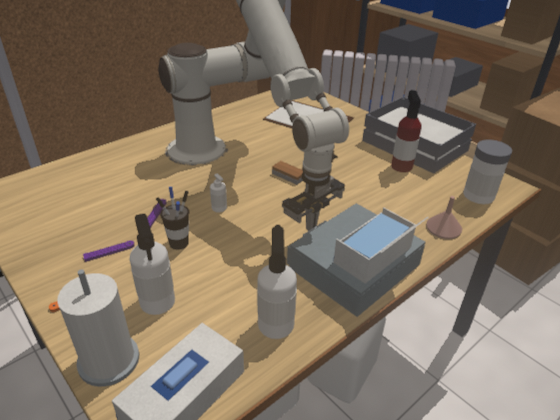

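```bash
python3 - <<'E'
from h import *
ck=lambda:status.observe()["clock"]
a=np.array([np.cos(.046),np.sin(.046)]); h=np.array([463.5,-36.])
P=lambda d,z=47.:(*(h+a*d),z)
arm.line_to(P(100),max_speed=100); print(ck(),status.observe()["ft_force"])
arm.line_to(P(70,140),max_speed=150)
snap("wrist","w9"); snap("top","top9"); print(ck())
p=cv2.imread("pics/top9.png");cv2.imwrite("pics/top9z.png",cv2.resize(p[60:290,130:440],None,fx=2.5,fy=2.5,interpolation=cv2.INTER_CUBIC))
f=np.load("pics/w9.npz"); 
T=f["T"]; print(T[:3,3])
E
```

```text
41.025 [ 0.13639738 -0.42920752  0.05914213]
41.925
[533.08182848 -32.64058581 139.18466712]
```

View pics/w9.png

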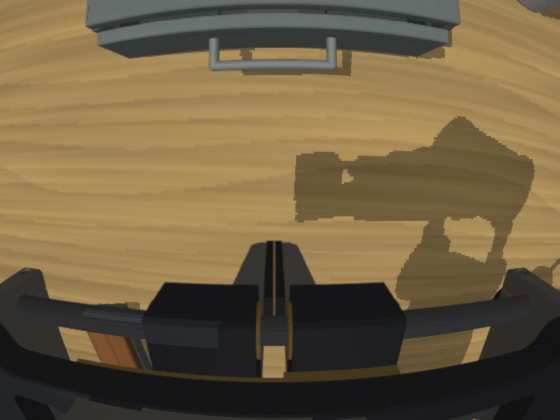

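View pics/top9z.png

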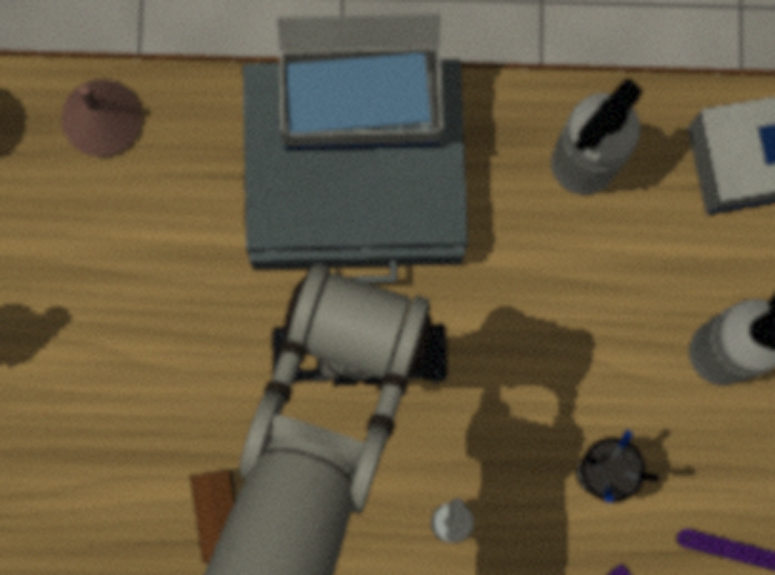

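```bash
python3 - <<'E'
from h import *
import math
for n,z in (("w9",42),("w8",42),("w7",42),("w5",42),("w3",42)):
    f=np.load(f"pics/{n}.npz"); T=f["T"]
    pts={"w9":(272,67),"w8":(272,243),"w7":(276,176),"w5":(114,216),"w3":(352,194)}[n]
    print(n,on("wrist",*pts,z,T).round(1))
# unit front top edge vs drawer front in w8/w9
for n in("w8","w9"):
    im=ortho(n,640,720,-150,80,68,0.3,n+"o")
E
```

```text
w9 [652.  -26.1  42. ]
w8 [654.6 -26.5  42. ]
w7 [465.5 -36.5  42. ]
w5 [470.4 -38.6  42. ]
w3 [466.7 -35.8  42. ]
```

View pics/w8o.png

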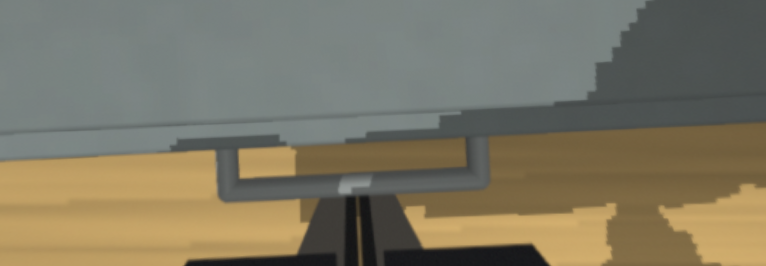

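View pics/w9o.png

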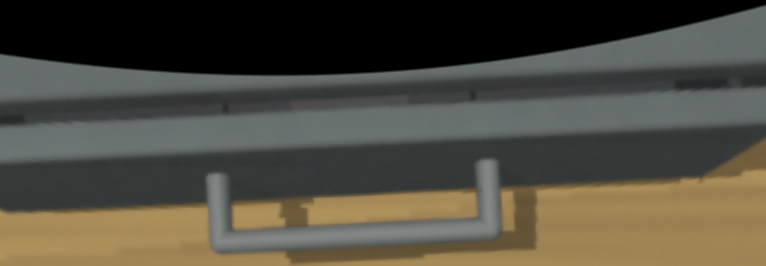

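```bash
python3 - <<'E'
from h import *
ck=lambda:status.observe()["clock"]
a=np.array([np.cos(.046),np.sin(.046)]); h=np.array([463.5,-36.])
P=lambda d,z=47.:(*(h+a*d),z)
arm.line_to(P(165,80),max_speed=150)
T=pose(); print(T[:3,3]); snap("wrist","w10"); print(ck())
ortho("w10",640,720,-150,80,68,0.3,"w10o")
f=np.load("pics/w8.npz"); print(f["T"][:3,3])
E
```

```text
[628.02474472 -28.39097167  80.07186076]
42.875
[641.03152603 -27.77529013  46.76411835]
```

View pics/w10o.png

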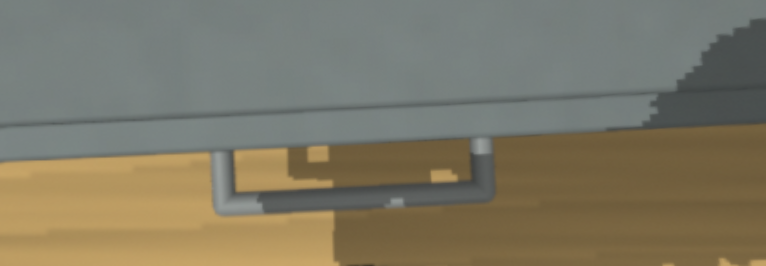

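View pics/w10.png

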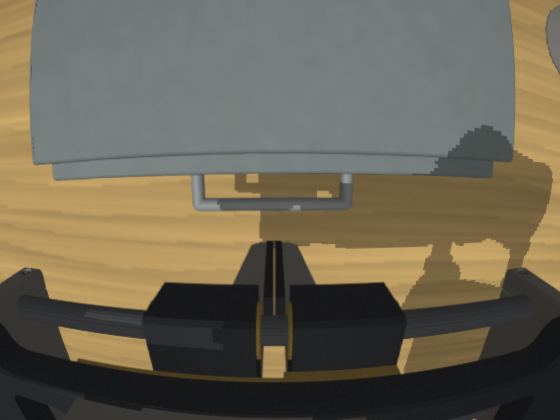

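```bash
python3 - <<'E'
from h import *
s=status.observe(); p=s["eef_pos"]
arm.line_to((p[0]-60,p[1],160),max_speed=150); arm.pause(0.3)
s=status.observe(); print(s["clock"],s["ft_force"]); arm.job_done()
E
```

```text
43.9917 [-0.65684695  0.31925791 -0.34245679]
the job is handed in; nothing more can be done
```

The drawer is shut with all three instruments in it, and I handed the job in at about 44 s of the 72 s allowed; no verdict is reported.

**What I did:**
- I pushed the pencil box's lid over so it fell shut and laid the box right way up in the middle compartment.
- I squeezed the compasses shut and laid them in the left compartment.
- I did the same with the ruler, in the right compartment.
- I then pushed the handle with closed fingers until the drawer hit its stop, and backed off.

**Last checks:**
- **Before closing:** the wrist picture showed all three shut, flat and clear of the partitions.
- **During the push:** the catch resisted with about 8 N, gave way, and the drawer met a hard stop about 13 mm after the resistance began. The force there rose to about 30 N along the push.
- **After letting go:** the drawer front sat where it had been when pressed home, to within a millimetre or so. The force reading was near zero with nothing touching.
- **Bystanders:** the cup, gel bottle, eraser and right-hand spray bottle looked unmoved in the last overhead picture. The red bottle was outside that crop; it looked undisturbed in the scene picture taken just before. I didn't measure any of their positions.

**Disagreements:** one oblique picture showed a narrow slit above the drawer front and put the handle about 2.5 mm further out. A steeper view put the back of the drawer front flush with the unit, within about 2 mm, and I took that as the better measurement. The gripper read 15 mm on the shut compasses instead of 16 mm, and 23.4 mm on the ruler instead of 24 mm. I put both down to soft pads, since the pictures showed them shut.

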